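Slide the vial rack home on the shaker and clamp it

TASK

Get the green vial rack ready for shaking: slide it along the shaker platform, without lifting, tipping or ramming it, until its base plate sits flush in the corner against both stop bars, its edge under the clamp strap. Then screw the clamp bolt in clockwise by its upright orange lever until it is snug, and only then fold the lever fully down. Leave the bottle, the jar and the pink tube stand where they are.

Things in the scene. Friction and masses are not known exactly. Their poses are not given: they have to be found in the camera images.
- shaker: White orbital shaker fixed on the bench, switched off, yaw within 0.2 rad. Bare flat aluminium platform, 300 x 320 mm (x, y), its top 110 mm above the bench. Origin on the bench under the platform's centre; x away from the robot, z up. Two stop bars on the platform make a corner at its far left; with the rack home against both, the rack's centre is at x = +53, y = +30 mm of this frame.
- far_bar (a point): Middle of the upper inner edge of the far stop bar. The bar is blue-painted metal, 20 mm high, 24 mm thick, runs along the shaker's y from -145 to +145 mm; its inner face (toward the robot) is at x = +113 mm. The clamp sits on it.
- side_bar (a point): On the upper inner edge of the side stop bar. The bar is blue-painted metal, 20 mm high, 16 mm thick, runs along the shaker's x from -103 to +112 mm; its inner face (toward -y) is at y = +105 mm.
- rack: Loose green vial rack, 0.4 to 0.85 kg, its friction on the platform unknown. Origin: centre of its underside. Base plate 120 x 150 mm (x, y), 6 mm thick; on it, centred, a block of 64 x 140 mm from 6 to 32 mm height, good to push on, so a 28 mm flange lies free on each long side; 18 capped vials, cap tops at 47 mm.
- rack_center (a point): Centre of the rack, 23 mm above its underside. x across the rack, y along it; at home parallel to the shaker's. The rack starts on the platform clear of both bars, nearer the robot and to the right of its place, turned up to 0.3 rad.
- clamp_bolt (a joint): Turn of the clamp bolt about its vertical axis (rad), clockwise from above; stops dead at 2.6 = snug, starts between 0.2 and 1.0. Stiff, about 0.15 N m, stays where left. Its fast thread lowers the strap's nose 3 mm onto the height of the rack's flange: open, the flange slides under with 2 to 3 mm to spare; snug, it cannot.
- clamp_pivot (a point): On the bolt's axis at the lever's hinge pin, 45 mm above the platform open, 42 mm snug; at x = +125, y = +30 mm of the shaker, over the far bar. Site x lies along the level pin and turns with the bolt; snug, it is parallel to the shaker's x. The strap below reaches 34 mm from the axis toward the robot.
- clamp_lever (a joint): Fold of the orange lever about its pin (rad): 0 upright (starts 0 to 0.08), 1.5 fully folded, nearly level. It folds toward -y of point clamp_pivot: when snug, toward the shaker's -y, to lie along the far bar. Stiff, about 0.22 N m (4 to 5 N near its end), stays where left.
- lever_end (a point): Middle of the free end of the orange lever, 62 mm from the hinge pin. The lever is a straight bar, 15 to 17 mm wide along the pin (grip it across this width to turn the bolt), 9 to 10 mm thick in the folding direction.
- bottle: Bystander: clear bottle with blue cap, 68 mm across, 145 mm high, standing on the bench; origin at the centre of its underside.
- jar: Bystander: glass jar with steel lid, 72 mm across, 105 mm high, standing on the bench; origin at the centre of its underside.
- tube_stand: Bystander: pink stand with one white-capped tube, 60 x 50 mm, 119 mm high, standing on the bench; origin at the centre of its underside.
Not all that is in view belongs to the job. There is more than one size of the rack; the job needs the smallest.

How it is judged (in metres and radians):
On the way, in this order (a step that is already met when the one before it is completed fails the run):
1. the rack is home: base plate within 2.5 mm of both stop bars and square to them within 0.03 rad (x of rack_center in the frame of shaker between 0.0505 and 0.0555 m and y of rack_center in the frame of shaker between 0.0275 and 0.0325 m and angle between the x axis of rack_center and the x axis of shaker, either way round below 0.03 rad), for 0.2 s.
2. with the rack home, the bolt is snug (within 0.1 rad of its stop) while the lever still stands (fold below 0.5 rad) (all of step 1 and value of joint clamp_bolt above 2.5 rad and value of joint clamp_lever below 0.5 rad), for 0.2 s.
At the end, for the whole second after the job is handed in: The rack stands flat on the platform (tilt under 0.03 rad), its base plate within 2.5 mm of both stop bars and square to them within 0.03 rad; the bolt is still snug (joint over 2.48) and the lever folded down (joint over 1.4) (all of step 1 and value of joint clamp_bolt above 2.48 rad and value of joint clamp_lever above 1.4 rad and angle between rack_center's own z axis and vertical below 0.03 rad); the robot touches nothing.
It fails at once if the rack is lifted or tipped (centre 8 mm above where it stands, or tilt over 0.12 rad) (z of rack_center in the frame of shaker above 0.141 m or angle between rack_center's own z axis and vertical above 0.12 rad).
It fails at once if the rack is rammed: pushed with more than 60 N (contact force between the arm and rack above 60 N).
It fails at once if a bystander is moved more than 20 mm (distance of any of bottle, jar, tube_stand from where it was at the start of the episode above 0.02 m).
It also fails if it takes over 72 s, if anything falls off the work surface, if the arm or the gripper's body presses on something with over 40 N, if the wrist force passes 120 N, or if a joint passes its speed limit or range.

ROBOT

A 7-joint arm with a two-finger parallel gripper is mounted at the origin on the work surface. World frame = base frame: x ahead of the robot, y to its left, z up, the work surface at z = 0. Lengths are in mm, angles in degrees, forces in N, time in s.
With the tool pointing down it reaches from about 425 to 825 mm from the base axis. Payload 3.6 kg.
Tool frame: the origin (TCP) lies at the very end of the fingers, on their centre line; the grasp point (between the pads) lies 19 mm behind it; z points along the fingers, y is the line along which they close (so a half turn about z gives the same grasp; the last joint's range is limited). The gripper opens to 93 mm and grips with 3 to 60 N. Pads are 15 mm wide; open, the fingers measure 128 mm over their backs; the gripper's body (75 mm by 188 mm) begins 65 mm behind the grasp point.
Start: joints at [66.95, 35.231, -0.722, 81.555, 0.464, 63.22, -2.315], TCP at [238.57, -604.604, 218.64] pointing down, gripper open.
Joint ranges: [-178.69, 178.69], [-17.37, 117.87], [-77.05, 75.6], [15.02, 138.74], [-78.02, 258.01], [0.78, 113.62], [-162.83, 162.83]. Speed limits (degrees/s): [159.86, 159.86, 180, 180, 180, 180, 180].

INTERFACE

Orientations are given as a 3x3 rotation matrix whose columns are the frame's x, y, z axes.
In Python, from cell import readout, viewer, bot, finder gives the robot as it stands.
- The arm moves only by the shell command python3 -m creep 'ROWS' [OPENING] [FORCE]. ROWS is JSON, a list that holds one entry, the list of rows, each a list of 4 numbers: the shift along the world's x, y, z in mm, then the turn about the world's z in rad. A call has 1 to 5 rows; each row is the pose to reach, as a shift and turn from the pose commanded when the call began; what a row does not reach only later rows make up. A row lasts 1/10 s, in which the tool goes at most 50 mm and 8.59 degrees, less where a joint would pass 70% of its speed; a pose out of reach is approached as far as the arm can. A call with a gripper value outside its range is refused whole. OPENING is the opening in per cent of the stroke, from 0 (shut) to 100 (fully open), set as the call begins (- or left out, the last holds). The fingers move at their own pace and stop on an object; FORCE is the grip in N (left out, the last holds). Time passes only in rows, so rows that repeat a pose let the fingers close. It gives the time, the measured TCP pose, the force, the opening and the grip force at its end, in the units of the state.
- readout.sense(): the state, without advancing time (a new reading comes with each control period).
- viewer.grab_frame(name): name is "scene" or "top"; returns a dict with "img" (420x560x3 uint8, red, green, blue), "range_z" (420x560 float32, mm along the optical axis (not along the pixel's ray), 0 where there is no reading), "camera_matrix" (3x3 intrinsics, pixels), "rvec" (rotation vector, rad) and "tvec" (3), from world to camera coordinates, as OpenCV has them. Camera axes: x right, y down, z forward; pixel columns grow to the right and rows downward; lengths in mm; the calibration is good to about 2 mm. A picture is of the moment at which its call begins.
- bot.job_done(): hands the job in; it is judged then, once.
Trained networks look in a picture, given as the dict that the camera call returned (one of the last four; its "shot" number tells which), for a name from the list of things; names that differ only in an ending like _2 or _b are one class to them, and where a whole thing is asked for, a point or a joint stands for the part that bears it (a point fixed in the world has none). Each returns a list of dicts, best first, with "conf" (0 to 1); they miss things now and then, are a little off and sometimes report something else, mostly with a low value. They report only what shows in the picture. A call takes as long as a camera call. They do not tell look-alikes from the thing itself.
- finder.search_frame(query, picture): "point" ([x, y, z] in mm, in the coordinates of the camera as it stood for that picture, good to about 4 mm: the middle of the surface that is visible of it).
- finder.regions_of(query, picture): "mask" (420x560 bool, what is visible of it).
The state is a dict: "t": time; "q": joint angles; "qd": joint speeds; "effort": joint torques, N m; "tool_pos": TCP position; "orientation": TCP orientation; "force": force on the tool from outside, world axes, zero at the start; "wrist_torque": the same for the moment, N m; "opening": finger opening in mm; "gripper_force": force on a finger pad.
Only numpy, scipy, OpenCV 4.12 (cv2) and the standard library are available. Lean on these libraries where they do the work, as an engineer would, in place of code of your own. Each camera call takes 0.05 s, during which the arm holds its last target. There are 200 camera calls.

## Working session

There is one attempt and no reset: what is moved stays moved. The work goes in short steps, Python scripts to look and compute and a shell command to move; the robot and the scene stay as the last step left them, time stands still between calls to the robot, and variables do not carry over. Pictures are saved under pics/ and viewed, at most 13 in all, crops included, and the job is handed in when it is done.

```bash
ls; mkdir -p pics; cat > h.py <<'E'
import numpy as np, cv2
from cell import readout, viewer, bot, finder
def grab(n):
    p=viewer.grab_frame(n); p['R']=cv2.Rodrigues(np.array(p['rvec'],float))[0]; p['t']=np.array(p['tvec'],float).ravel(); return p
def cw(p,X): return p['R'].T@(np.asarray(X,float)-p['t'])
def cloud(p):
    z=p['range_z'].astype(float); K=p['camera_matrix']; v,u=np.mgrid[:z.shape[0],:z.shape[1]]
    X=np.stack([(u-K[0][2])*z/K[0][0],(v-K[1][2])*z/K[1][1],z],-1)
    W=(X-p['t'])@p['R']; W[z<=0]=np.nan; return W
def proj(p,W): return cv2.projectPoints(np.array(W,float).reshape(-1,3),np.array(p['rvec'],float),p['t'],np.array(p['camera_matrix'],float),None)[0].reshape(-1,2)
def save(p,n,box=None,s=1):
    im=cv2.cvtColor(p['img'],cv2.COLOR_RGB2BGR)
    if box: im=im[box[1]:box[3],box[0]:box[2]]
    cv2.imwrite('pics/'+n,cv2.resize(im,None,fx=s,fy=s,interpolation=cv2.INTER_CUBIC))
E
python3 - <<'E'
from h import *
a=grab('scene');b=grab('top')
im=np.hstack([a['img'],b['img']]); cv2.imwrite('pics/a.png',cv2.cvtColor(cv2.resize(im,(800,300),interpolation=cv2.INTER_AREA),cv2.COLOR_RGB2BGR))
save(b,'top.png',s=1.42)
for p,n in((a,'scene'),(b,'top')):
    print(n,'cam',(-p['R'].T@p['t']).round())
    for q in ['shaker','far_bar','side_bar','rack','rack_center','clamp_pivot','lever_end','bottle','jar','tube_stand']:
        for d in finder.search_frame(q,p)[:4]:
            w=cw(p,d['point']); print(q,round(d['conf'],2),w.round(1),proj(p,w).round()[0])
E
```

```text
pics
scene cam [1227. -738. 1182.]
shaker 0.72 [601.8 -74.1 109.2] [268. 248.]
far_bar 0.67 [599.9 -78.2 108.6] [267. 248.]
rack 0.97 [537.7 -94.3 140.1] [246. 234.]
rack 0.83 [ 475.8 -414.2   39.6] [149. 317.]
rack 0.57 [502.2 429.8  39.5] [341. 162.]
rack_center 0.83 [508.1 430.4  36.4] [342. 164.]
rack_center 0.78 [ 535.6 -101.   135.9] [244. 236.]
clamp_pivot 0.64 [677.2  -1.2 168.9] [306. 231.]
lever_end 0.56 [676.9  -7.5 192.9] [304. 226.]
bottle 0.67 [ 709.4 -317.9   90.1] [236. 332.]
jar 0.8 [420.4 183.5  77.4] [278. 181.]
tube_stand 0.73 [ 709.7 -316.9   93.5] [237. 331.]
tube_stand 0.53 [678.  -10.1 162.8] [304. 235.]
top cam [ 334.   36. 1310.]
shaker 0.72 [576.2 -16.8 109.5] [298. 213.]
far_bar 0.71 [569.1 -19.5 109.5] [299. 216.]
far_bar 0.59 [ 680.1 -294.4   91.5] [383. 174.]
side_bar 0.94 [572.3 -17.5 106.3] [298. 215.]
rack 0.95 [506.  -83.7 141.7] [323. 233.]
rack 0.92 [486.2 441.   40.4] [154. 259.]
rack 0.68 [ 436.2 -394.6   43.2] [422. 251.]
rack 0.42 [575.6 -15.3 108.8] [297. 214.]
rack_center 0.97 [ 438.4 -395.    43.6] [422. 250.]
rack_center 0.87 [483.7 442.8  45.2] [153. 260.]
rack_center 0.73 [510.2 -81.7 140.7] [322. 232.]
rack_center 0.51 [6.750e+02 6.000e-01 1.924e+02] [289. 175.]
lever_end 0.48 [673.4  -0.9 191.7] [290. 175.]
bottle 0.49 [510.9 -81.7 140.4] [322. 231.]
jar 0.56 [402.1 191.4 104.5] [233. 278.]
tube_stand 0.79 [562.8 217.5  76.7] [222. 227.]
```

View pics/a.png

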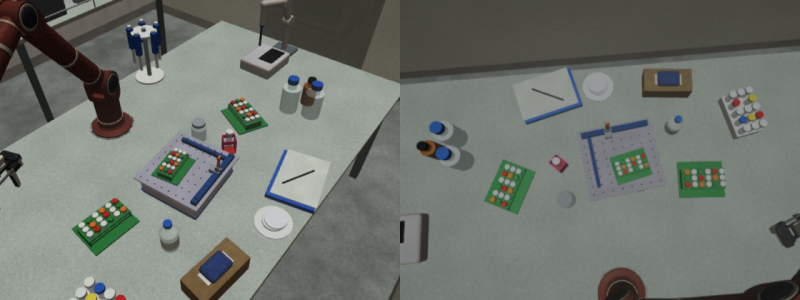

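View pics/top.png

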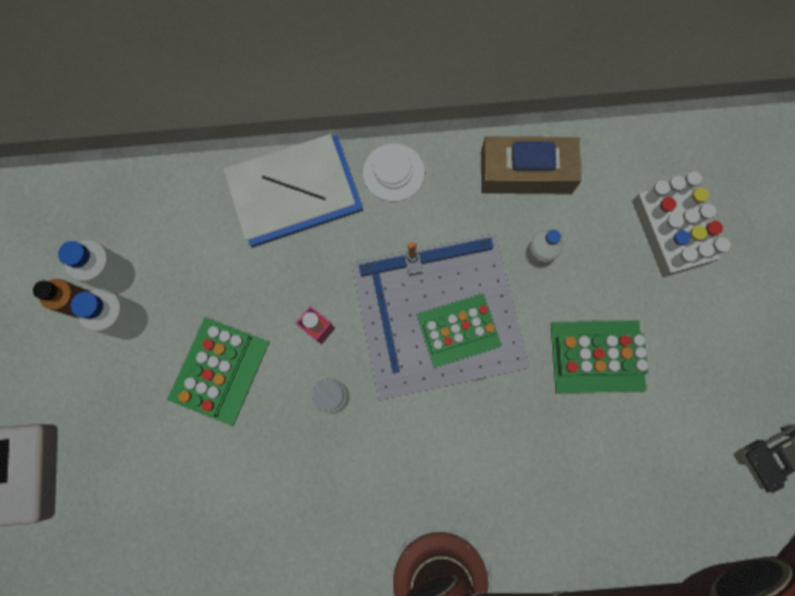

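The green racks in the top picture are at (322,232) on the platform, (154,260) on the bench and (422,250) on the bench. The white rack at about (480,155) isn't green. The one on the platform is the smallest and matches the description. Next I'll take a close crop and fit the geometry.

```bash
cat > fit.py <<'E'
from h import *
from scipy.optimize import least_squares
def hsv(p): return cv2.cvtColor(p['img'],cv2.COLOR_RGB2HSV)
def rect(P): 
    r=cv2.minAreaRect(P.astype(np.float32)); return np.round(r[0],1),np.round(r[1],1),round(r[2],2)
def look(p,v=True):
    W=cloud(p);H=hsv(p); z=W[...,2]
    box=(W[...,0]>380)&(W[...,0]<800)&(W[...,1]>-250)&(W[...,1]<170)
    blue=box&(H[...,0]>100)&(H[...,0]<125)&(H[...,1]>110)&(z>122)&(z<140)
    green=box&(H[...,0]>50)&(H[...,0]<85)&(H[...,1]>90)&(z>106)&(z<150)
    plate=box&(z>104)&(z<114)
    return W,blue,green,plate
E
python3 - <<'E'
from fit import *
for n in('scene','top'):
    p=grab(n);W,b,g,pl=look(p);z=W[...,2]
    print(n,b.sum(),g.sum(),pl.sum(),'platform z',np.median(z[pl]),'blue z',np.percentile(z[b],[5,50,95]))
    _,lab,st,c=cv2.connectedComponentsWithStats(b.astype(np.uint8))
    for i in range(1,len(st)):
        if st[i,4]>30: 
            P=W[lab==i]; print('bar',st[i],rect(P[:,:2]),np.median(P[:,2]))
    fl=g&(z<122); bl=g&(z>130)
    print('plate rect',rect(W[g&(z<122)][:,:2]),fl.sum(),np.median(z[fl]),'block',rect(W[bl][:,:2]),bl.sum(),np.median(z[bl]))
    print('platform',rect(W[pl][:,:2]))
    o=W[(hsv(p)[...,0]<14)&(hsv(p)[...,1]>150)&(z>150)&(z<215)&(W[...,0]>600)]
    print('orange',len(o),o.mean(0),o.min(0),o.max(0))
    bb=W[...,2]; 
    if n=='top': save(p,'crop.png',(245,160,385,285),5)
    else: save(p,'crops.png',(180,170,350,310),4.5)
E
```

```text
scene 869 999 5596 platform z 109.1172226942732 blue z [124.89463887 129.10000051 132.68766264]
bar [255 192  73  47 441] (array([566.1,  79. ]), array([ 91.6, 248.1]), 82.79) 128.85801057479773
bar [267 240  44  47 427] (array([684.9, -82. ]), array([ 26.3, 186.7]), 6.55) 129.30664525236335
plate rect (array([514.6, -85.6]), array([123.5, 153.5]), 12.99) 644 114.85010664466365 block (array([517.4, -85.7]), array([ 65.9, 141.4]), 11.5) 267 140.716126740113
platform (array([550.2, -12.3]), array([303. , 391.4]), 6.69)
orange 37 [679.43545656  -4.98222789 194.87952932] [671.16286915  -9.76929087 166.45373514] [685.31463491   7.21462521 214.68016998]
top 805 1152 7204 platform z 108.65591728474053 blue z [124.57603955 128.27276635 132.30127359]
bar [296 168  51  17 332] (array([681.7, -96.3]), array([ 20.7, 154.3]), 7.33) 128.25141285540974
bar [253 181  33  26 271] (array([638.3,  59.4]), array([70.2, 96.4]), 5.89) 128.35851112215065
bar [266 209  13  45 179] (array([528.6,  64. ]), array([133.4,  11.8]), 6.94) 128.24703720011166
plate rect (array([513.3, -85.2]), array([117.5, 146.9]), 12.56) 854 114.58665403281051 block (array([513.8, -85.2]), array([ 64.7, 137.3]), 12.61) 273 140.3834974721113
platform (array([548.4, -10.6]), array([300.7, 395.8]), 6.95)
orange 4 [672.88912433  -1.89890985 208.60336757] [671.9616838   -4.79699386 206.67270417] [673.68341771   0.98286355 210.92757753]
```

View pics/crop.png

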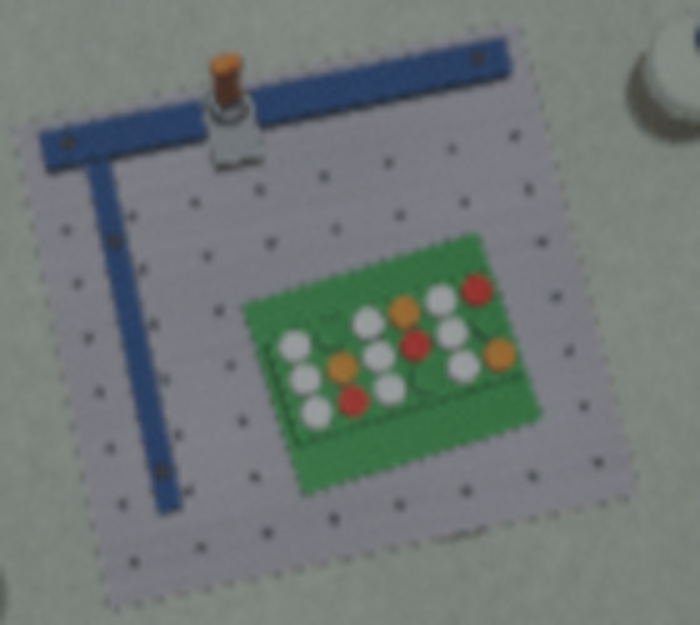

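View pics/crops.png

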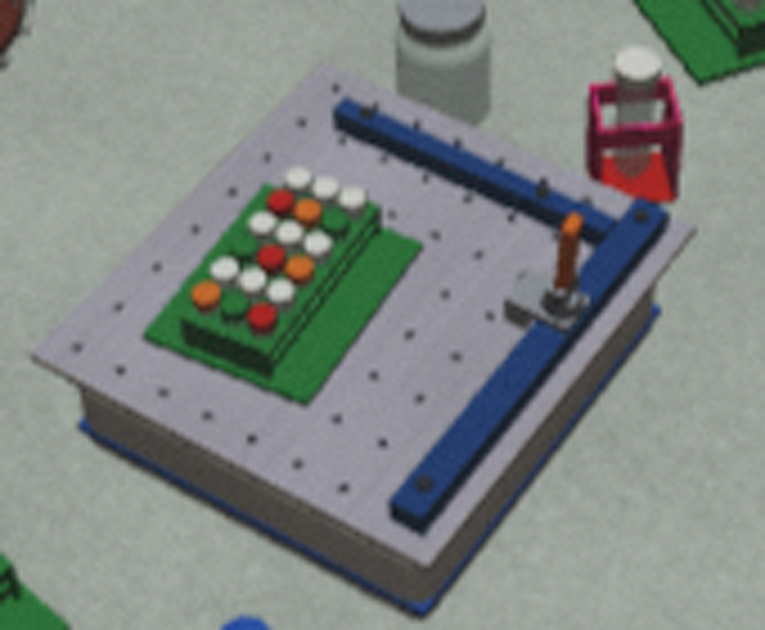

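The crop confirms the choice: the platform rack measures 120x150 mm at crop pixel (390,360). The clamp and orange lever are at (228,110). Next is a joint fit of the shaker, rack and lever poses.

```bash
cat >> fit.py <<'E'
from scipy.optimize import minimize
def box(x0,x1,y0,y1,z0,z1): return np.array([[x,y,z] for x in(x0,x1) for y in(y0,y1) for z in(z0,z1)],float)
BARS=[box(113,137,-145,145,110,130),box(-103,112,105,121,110,130)]
RACK=[box(-60,60,-75,75,110,116),box(-32,32,-70,70,116,142),box(-28,28,-66,66,142,155)]
def T(P,s): c,n=np.cos(s[2]),np.sin(s[2]); return np.c_[s[0]+c*P[:,0]-n*P[:,1],s[1]+n*P[:,0]+c*P[:,1],P[:,2]]
def render(p,boxes,s):
    m=np.zeros((1680,2240),np.uint8)
    for B in boxes: cv2.fillConvexPoly(m,cv2.convexHull(np.round((proj(p,T(B,s))+.5)*4*16).astype(np.int32)),255,shift=4)
    return cv2.resize(m,(560,420),interpolation=cv2.INTER_AREA).astype(float)/255
def fitboxes(ps,masks,boxes,s0,ign=None):
    f=lambda s:sum(np.abs(cv2.GaussianBlur(render(p,boxes,s)-m,(0,0),1.0))[w].sum() for p,m,w in zip(ps,masks,ign))
    best=None
    for k in range(2):
        r=minimize(f,s0,method='Nelder-Mead',options=dict(initial_simplex=[s0,s0+[6,0,0],s0+[0,6,0],s0+[0,0,.06]],xatol=.05,fatol=.01)); s0=r.x
    return r.x,r.fun
def masks(p):
    H=hsv(p); W=cloud(p); z=W[...,2]; roi=(np.nan_to_num(z)>100)&(np.nan_to_num(W[...,0])>380)&(np.abs(np.nan_to_num(W[...,1]))<260)
    roi=cv2.dilate(roi.astype(np.uint8),np.ones((5,5)))>0
    b=roi&(H[...,0]>100)&(H[...,0]<125)&(H[...,1]>100)
    g=roi&(H[...,0]>45)&(H[...,0]<85)&(H[...,1]>80)
    # caps: fill convex hull of largest green comp
    _,lab,st,_=cv2.connectedComponentsWithStats(cv2.morphologyEx(g.astype(np.uint8),cv2.MORPH_CLOSE,np.ones((9,9))))
    gi=np.zeros(g.shape,np.uint8)
    if len(st)>1: gi=(lab==1+st[1:,4].argmax()).astype(np.uint8)
    return b.astype(float),gi.astype(float)
def near(p,boxes,s,d=12): return cv2.dilate((render(p,boxes,s)>0).astype(np.uint8),np.ones((2*d+1,2*d+1)))>0
S0=np.array([555.,-9,.125])
def shaker(ps,s0=S0):
    ig=[]
    for p in ps:
        w=near(p,BARS,s0); w&=~near(p,[box(85,140,14,46,120,220)],s0,2); w&=~near(p,[box(-60,60,-75,75,110,157)],np.array([514,-85,.22]),2); ig.append(w)
    return fitboxes(ps,[masks(p)[0] for p in ps],BARS,s0,ig)
def rack(ps,s0,sh=None):
    ig=[]
    for p in ps:
        w=near(p,RACK,s0); 
        if sh is not None: w&=~near(p,[box(85,140,14,46,120,220)],sh,2)
        ig.append(w)
    return fitboxes(ps,[masks(p)[1] for p in ps],RACK[:2] ,s0,ig)
def rel(r,s): d=np.array(r[:2])-s[:2]; c,n=np.cos(s[2]),np.sin(s[2]); return np.array([c*d[0]+n*d[1],-n*d[0]+c*d[1],r[2]-s[2]])
E
python3 - <<'E'
from fit import *
ps=[grab('scene'),grab('top')]
for q in(ps,ps[:1],ps[1:]):
    s,f=shaker(q); r,g=rack(q,np.array([514,-85.,.22])); print('sh',s.round(3),round(f,1),'rack',r.round(3),round(g,1),'rel',rel(r,s).round(3))
s,_=shaker(ps); 
for p in ps:
    W=cloud(p);H=hsv(p);R=np.array(W); 
    L=(W[...,0]-T(np.array([[125.,30,0]]),s)[0,0]); M=(W[...,1]-T(np.array([[125.,30,0]]),s)[0,1])
    m=(np.hypot(L,M)<30)&(W[...,2]>160)&(H[...,1]>90)&((H[...,0]<20)|(H[...,0]>170)); P=W[m]; print(len(P),P.mean(0).round(1)); print(np.c_[P[P[:,2].argsort()][::4]].round(0).tolist())
print('pivot',T(np.array([[125.,30,155]]),s).round(1),'home',T(np.array([[53.,30,110]]),s).round(1))
st=readout.sense(); print(np.round(st['orientation'],3),st['opening'],st['force'],st['t'])
E
```

```text
sh [ 5.5093e+02 -4.5633e+01  1.3300e-01] 774.1 rack [ 5.13179e+02 -8.41850e+01  2.03000e-01] 581.9 rel [-42.519 -33.22    0.07 ]
sh [ 5.48255e+02 -4.02500e+01  1.34000e-01] 353.2 rack [ 5.13553e+02 -8.25500e+01  2.01000e-01] 459.4 rel [-40.045 -37.281   0.066]
sh [ 5.49591e+02 -4.83870e+01  1.20000e-01] 390.0 rack [ 5.13178e+02 -8.62590e+01  2.31000e-01] 112.9 rel [-40.689 -33.235   0.111]
61 [679.2  -4.2 195.1]
[[672.0, -6.0, 161.0], [682.0, -5.0, 168.0], [682.0, -5.0, 172.0], [676.0, -7.0, 177.0], [681.0, -1.0, 184.0], [676.0, -3.0, 186.0], [676.0, -7.0, 190.0], [680.0, -5.0, 194.0], [678.0, -10.0, 201.0], [683.0, -4.0, 204.0], [682.0, -7.0, 209.0], [685.0, -2.0, 211.0], [675.0, -3.0, 213.0], [680.0, -5.0, 214.0], [681.0, -1.0, 215.0], [680.0, -9.0, 217.0]]
40 [672.7  -0.9 197. ]
[[668.0, 1.0, 162.0], [670.0, -5.0, 173.0], [672.0, 4.0, 180.0], [672.0, -5.0, 186.0], [671.0, -5.0, 198.0], [670.0, 1.0, 204.0], [674.0, -2.0, 208.0], [674.0, 1.0, 211.0], [676.0, -2.0, 213.0], [675.0, 1.0, 215.0]]
pivot [[6.709e+02 6.000e-01 1.550e+02]] home [[599.5  -8.9 110. ]]
[[ 0.93   0.367 -0.   ]
 [ 0.367 -0.93   0.   ]
 [ 0.    -0.    -1.   ]] 93.29013452422754 [0.43700973 0.15833513 0.24443201] 1.3
```

```bash
sed -i 's/^S0=.*/S0=np.array([550.,-46,.125])/' fit.py
python3 - <<'E'
from fit import *
ps=[grab('scene'),grab('top')]
for q in(ps,ps[:1],ps[1:]):
    s=S0
    for k in range(2): s,f=shaker(q,s)
    print('sh',s.round(3),round(f,1),'pivot',T(np.array([[125.,30,155]]),s).round(1)[0],'home',T(np.array([[53.,30,110]]),s).round(1)[0],'rackrel',rel(np.array([514,-85.3,.221]),s).round(3))
    if q is ps:
        ims=[]
        for p in ps:
            im=cv2.cvtColor(p['img'],cv2.COLOR_RGB2BGR); im=cv2.resize(im,None,fx=4,fy=4)
            for Bs,ss in((BARS,s),(RACK[:2],np.array([514,-85.3,.221]))):
                for B in Bs: cv2.polylines(im,[cv2.convexHull(np.round((proj(p,T(B,ss))+.5)*4).astype(np.int32))],True,(0,255,255),1)
            u,v=(proj(p,T(np.array([[0.,0,110]]),s))[0]*4).astype(int); ims.append(im[v-290:v+290,u-200:u+200] if 0 else cv2.resize(im[v-340:v+340,u-300:u+300],(400,453)))
        cv2.imwrite('pics/ov.png',np.hstack(ims))
E
```

```text
sh [ 5.49046e+02 -4.63970e+01  1.25000e-01] 665.5 pivot [669.3  -1.1 155. ] home [597.9 -10.  110. ] rackrel [-39.614 -34.24    0.096]
sh [ 5.48179e+02 -4.30350e+01  1.45000e-01] 316.1 pivot [667.5   4.7 155. ] home [596.3  -5.7 110. ] rackrel [-39.928 -36.882   0.076]
sh [ 5.51852e+02 -4.68910e+01  1.29000e-01] 332.1 pivot [672.   -1.1 155. ] home [600.6 -10.3 110. ] rackrel [-42.475 -33.225   0.092]
```

View pics/ov.png

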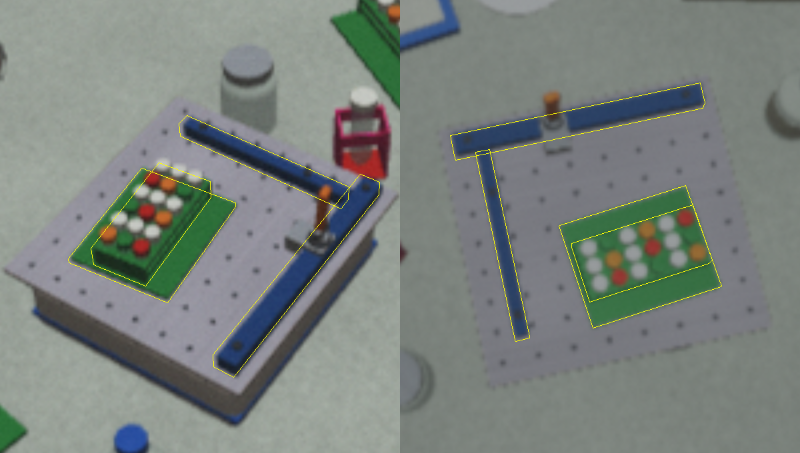

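The overlay agrees with the picture in both views: rack at top-crop (640,258), bars at (575,120) and (503,245), lever at (552,103). The plan has three parts:
1. Pinch the rack block across its 64 mm width, near its -y end so the gripper stays clear of the lever.
2. Slide it to the corner.
3. Seat it with light pushes.

```bash
python3 -m creep '[[[26,42,0,0.14],[52,84,0,0.28],[78,126,0,0.42],[104,168,0,0.56],[130,210,0,0.7]]]' 100 20
python3 -m creep '[[[26,42,0,0.14],[52,84,0,0.28],[78,126,0,0.42],[104,168,0,0.56],[130,210,0,0.7]]]'
python3 - <<'E'
from h import *
s=readout.sense(); print(s['t'],s['tool_pos'],np.round(s['orientation'],3),np.degrees(np.arctan2(s['orientation'][1][1],s['orientation'][0][1])),np.round(s['q']),s['force'])
E
```

```text
t: 1.9
tool_pos: [369.4, -393.0, 219.0]
orientation: [[0.47, 0.883, 0.001], [0.883, -0.47, -0.001], [-0.0, 0.001, -1.0]]
force: [0.8, -0.4, 0.7]
opening: 93.2
gripper_force: 0.0
t: 2.4
tool_pos: [499.5, -183.1, 219.1]
orientation: [[-0.209, 0.978, 0.001], [0.978, 0.209, -0.001], [-0.001, 0.001, -1.0]]
force: [1.2, 0.5, 0.2]
opening: 93.0
gripper_force: 0.0
2.4 [ 499.45918392 -183.09007357  219.05499762] [[-0.209  0.978  0.001]
 [ 0.978  0.209 -0.001]
 [-0.001  0.001 -1.   ]] 12.047833810662038 [ 35.  26. -25. 101.  13.  56.  16.] [1.1932645  0.53165066 0.16387379]
```

```bash
python3 -m creep '[[[27,43,0,0.012],[27,43,-40,0.012],[27,43,-75,0.012],[27,43,-99,0.012],[27,43,-99,0.012]]]' 100 20
python3 -m creep '[[[0,0,0,0],[0,0,0,0],[0,0,0,0],[0,0,0,0],[0,0,0,0]]]' 60 18
python3 -m creep '[[[0,0,0,0],[0,0,0,0],[0,0,0,0],[0,0,0,0],[0,0,0,0]]]' 60 18
```

```text
t: 2.9
tool_pos: [525.6, -141.5, 118.3]
orientation: [[-0.216, 0.976, -0.001], [0.976, 0.216, 0.0], [0.001, -0.001, -1.0]]
force: [-0.1, -0.0, 0.6]
opening: 92.7
gripper_force: 0.0
t: 3.4
tool_pos: [525.9, -141.7, 120.1]
orientation: [[-0.215, 0.977, 0.001], [0.977, 0.215, -0.0], [-0.0, 0.001, -1.0]]
force: [0.3, -0.4, 1.8]
opening: 64.0
gripper_force: 18.0
t: 3.9
tool_pos: [525.9, -141.8, 120.1]
orientation: [[-0.215, 0.977, 0.001], [0.977, 0.215, -0.0], [-0.0, 0.001, -1.0]]
force: [-0.4, -0.1, 5.6]
opening: 63.9
gripper_force: 18.0
```

```bash
python3 -m creep '[[[7,6,0,-0.009],[14,12,0,-0.018],[21,19,0,-0.027],[28,25,0,-0.036],[35,32,0,-0.045]]]'
python3 -m creep '[[[7,6,0,-0.009],[14,12,0,-0.018],[21,19,0,-0.027],[28,25,0,-0.036],[35,32,0,-0.045]]]'
cat > chk.py <<'E'
from fit import *
import sys
p=grab('top');W,b,g,pl=look(p);z=W[...,2]
fl=g&(z<122);bl=g&(z>=132)
print('plate',rect(W[fl][:,:2]),'block',rect(W[bl][:,:2]))
q=grab('scene');W,b,g,pl=look(q);z=W[...,2];print('scene plate',rect(W[g&(z<122)][:,:2]))
im=cv2.cvtColor(p['img'],cv2.COLOR_RGB2BGR)[150:300,230:400];im2=cv2.cvtColor(q['img'],cv2.COLOR_RGB2BGR)[160:310,190:360]
cv2.imwrite('pics/'+sys.argv[1],cv2.resize(np.hstack([im,im2]),(800,353),interpolation=cv2.INTER_CUBIC))
E
python3 chk.py c1.png
```

```text
t: 4.4
tool_pos: [557.1, -114.0, 119.7]
orientation: [[-0.17, 0.985, -0.008], [0.985, 0.17, -0.007], [-0.006, -0.009, -1.0]]
force: [-6.1, -5.8, 8.3]
opening: 63.9
gripper_force: 18.0
t: 4.9
tool_pos: [592.2, -82.3, 119.7]
orientation: [[-0.125, 0.992, -0.008], [0.992, 0.125, -0.008], [-0.007, -0.009, -1.0]]
force: [-7.2, -5.1, 9.8]
opening: 64.1
gripper_force: 18.0
plate (array([581.4,  -8.3]), array([117.5, 111.4]), 7.17) block (array([582.7,  -6. ]), array([64.4, 99.6]), 7.82)
scene plate (array([584.6, -17.2]), array([123.3, 166.2]), 9.5)
```

View pics/c1.png

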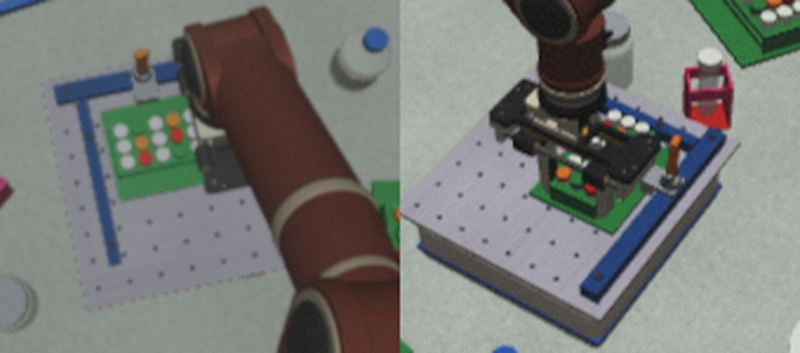

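The top view shows the rack following, about a centimetre short of the far bar at (150,95) and of the side bar at (95,180). I'll creep in along shaker x and watch the force.

```bash
python3 -m creep '[[[2,0.3,1,0],[4,0.5,1,0],[6,0.8,1,0],[8,1,1,0],[8,1,1,0]]]'
python3 -m creep '[[[1,0.1,0,0],[2,0.3,0,0],[3,0.4,0,0],[4,0.5,0,0],[4,0.5,0,0]]]'
```

```text
t: 5.5
tool_pos: [600.8, -77.3, 119.7]
orientation: [[-0.128, 0.992, -0.007], [0.992, 0.128, -0.001], [-0.001, -0.007, -1.0]]
force: [-4.5, -1.9, 3.3]
opening: 63.9
gripper_force: 18.0
t: 6.0
tool_pos: [604.5, -76.4, 119.7]
orientation: [[-0.128, 0.992, -0.007], [0.992, 0.128, -0.001], [-0.0, -0.007, -1.0]]
force: [-5.3, -1.0, 4.1]
opening: 64.4
gripper_force: 18.0
```

```bash
python3 -m creep '[[[1,0.1,0,0],[2,0.3,0,0],[3,0.4,0,0],[3,0.4,0,0],[3,0.4,0,0]]]'
python3 - <<'E'
from h import *
print(np.round(readout.sense()['wrist_torque'],2))
E
python3 -m creep '[[[-0.2,2,0,0],[-0.5,4,0,0],[-0.8,6,0,0],[-1,8,0,0],[-1,8,0,0]]]'
```

```text
t: 6.5
tool_pos: [607.4, -75.9, 119.7]
orientation: [[-0.128, 0.992, -0.007], [0.992, 0.128, -0.001], [0.0, -0.007, -1.0]]
force: [-5.7, -1.2, 4.3]
opening: 63.8
gripper_force: 18.0
[-0.25  0.91  0.26]
t: 7.0
tool_pos: [608.2, -71.1, 119.8]
orientation: [[-0.126, 0.992, -0.004], [0.992, 0.126, -0.005], [-0.004, -0.004, -1.0]]
force: [-0.9, -4.7, 1.9]
opening: 63.8
gripper_force: 18.0
```

```bash
cat > gap.py <<'E'
from fit import *
p=grab('top');W,b,g,pl=look(p);z=W[...,2];H=hsv(p)
s=np.array([550.5,-46.,.128]);K=np.array(p['camera_matrix'],float)
# rectify image onto plane z=116 and z=130 in shaker coords, 0.5 mm/px, x 60..140,y -60..130
def rect_img(zp,x0,x1,y0,y1,st=.5):
    X,Y=np.meshgrid(np.arange(x0,x1,st),np.arange(y0,y1,st),indexing='ij')
    uv=proj(p,T(np.c_[X.ravel(),Y.ravel(),0*X.ravel()+zp],s)).reshape(X.shape+(2,)).astype(np.float32)
    return cv2.remap(cv2.cvtColor(p['img'],cv2.COLOR_RGB2HSV_FULL)*0+p['img'],uv[...,0],uv[...,1],cv2.INTER_LINEAR).astype(float)
def edge(I,ax,st,o,ch,sgn,thr=.5):
    # mean profile of (channel dominance) and half-level crossing
    d=I[...,ch]-(I.sum(-1)-I[...,ch])/2; d=d.mean(1-ax); return d
for ylo,yhi in((50,70),(70,95)):
    a=rect_img(116,60,130,ylo,yhi);b_=rect_img(130,60,130,ylo,yhi)
    d=edge(a,0,.5,60,1,0); e=edge(b_,0,.5,60,2,0)-0
    i=np.argmax(d<(d[:20].max()+d[60:110].min())/2); x1=60+i*.5
    j=np.argmax(e>(e.max()+e[:40].min())/2); print('y',ylo,yhi,'plate far edge x',x1,'bar edge x',60+j*.5)
for xlo,xhi in((-5,15),(70,88)):
    a=rect_img(116,xlo,xhi,60,125);b_=rect_img(130,xlo,xhi,60,125)
    d=edge(a,1,.5,60,1,0); e=edge(b_,1,.5,60,2,0)
    i=np.argmax(d<(d[:20].max()+d[30:90].min())/2); j=np.argmax(e>(e.max()+e[:30].min())/2); print('x',xlo,xhi,'plate +y edge',60+i*.5,'bar edge y',60+j*.5)
E
python3 gap.py
```

```text
y 50 70 plate far edge x 60.0 bar edge x 108.0
y 70 95 plate far edge x 60.0 bar edge x 112.5
x -5 15 plate +y edge 100.0 bar edge y 103.5
x 70 88 plate +y edge 72.0 bar edge y 103.0
```

```bash
sed -i 's/a=rect_img(116,60,130,ylo,yhi)/a=rect_img(116,90,130,ylo,yhi)/; s/x1=60+i\*.5/x1=90+i*.5/; s/d\[60:110\].min/d[30:75].min/' gap.py
python3 -m creep '[[[0.4,0.6,0,0],[0.8,1.2,0,0],[1.2,2,0,0],[1.2,3,0,0],[1.2,3,0,0]]]'
python3 -m creep '[[[0.4,0.5,0,0],[0.8,1,0,0],[1.2,1.5,0,0],[1.5,2,0,0],[1.5,2,0,0]]]'; python3 gap.py
```

```text
t: 7.55
tool_pos: [608.2, -70.1, 119.7]
orientation: [[-0.123, 0.992, -0.006], [0.992, 0.123, -0.007], [-0.006, -0.007, -1.0]]
force: [-5.0, -7.3, 3.6]
opening: 63.6
gripper_force: 18.0
t: 8.05
tool_pos: [608.2, -69.5, 119.7]
orientation: [[-0.122, 0.993, -0.009], [0.993, 0.122, -0.009], [-0.008, -0.011, -1.0]]
force: [-8.3, -9.4, 6.3]
opening: 63.8
gripper_force: 18.0
y 50 70 plate far edge x 114.5 bar edge x 108.5
y 70 95 plate far edge x 90.0 bar edge x 113.0
x -5 15 plate +y edge 102.0 bar edge y 103.5
x 70 88 plate +y edge 74.0 bar edge y 103.0
```

```bash
python3 -m creep '[[[0,0,0,0],[0,0,0,0],[0,0,0,0],[0,0,0,0]]]' 77
python3 -m creep '[[[0,0,20,0],[0,0,60,0],[0,0,100,0],[0,-40,120,0],[0,-85,120,0]]]'
python3 -m creep '[[[-20,-45,0,0],[-50,-90,0,0],[-50,-130,0,0],[-50,-130,0,0]]]' 0
python3 gap.py; python3 chk.py c2.png
```

```text
t: 8.5
tool_pos: [611.1, -62.7, 119.7]
orientation: [[-0.127, 0.992, -0.003], [0.992, 0.127, -0.0], [0.0, -0.003, -1.0]]
force: [-3.6, -1.6, -1.4]
opening: 71.5
gripper_force: 1.7
t: 9.0
tool_pos: [617.2, -143.6, 246.2]
orientation: [[-0.134, 0.991, 0.014], [0.991, 0.134, 0.003], [0.001, 0.014, -1.0]]
force: [0.4, -0.4, -0.2]
opening: 71.9
gripper_force: 0.0
t: 9.4
tool_pos: [561.2, -286.3, 240.5]
orientation: [[-0.115, 0.993, 0.002], [0.993, 0.115, -0.005], [-0.005, 0.002, -1.0]]
force: [0.3, 0.3, 0.3]
opening: 44.2
gripper_force: 0.0
y 50 70 plate far edge x 114.5 bar edge x 108.5
y 70 95 plate far edge x 115.0 bar edge x 113.0
x -5 15 plate +y edge 102.0 bar edge y 104.0
x 70 88 plate +y edge 74.0 bar edge y 103.0
plate (array([601.6, -11.9]), array([121.3, 146.9]), 6.99) block (array([601.4, -12.8]), array([ 65., 139.]), 7.42)
scene plate (array([597.3,  -9.8]), array([117.3, 157.7]), 7.0)
```

View pics/c2.png

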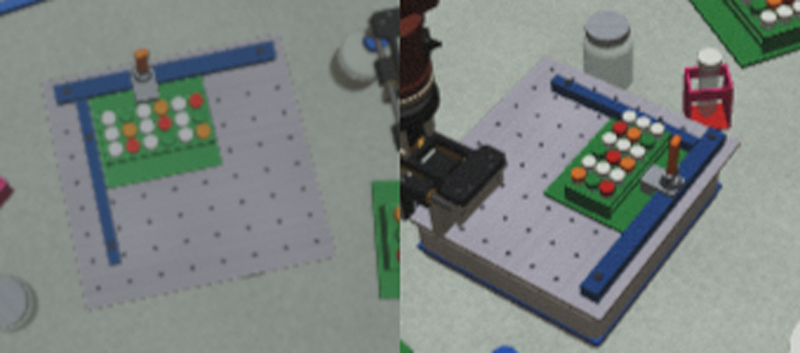

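The rack is at top (155,135), flush with the far bar, with a thin sliver still open at the side bar (97,150). I'll push its block end toward +y with closed fingers.

```bash
python3 -m creep '[[[12,44,0,0],[25,88,0,0],[40,130,0,0],[52,170,0,0],[52,170,0,0]]]' 0
python3 -m creep '[[[0,0,-40,0],[0,0,-80,0],[0,0,-105,0],[0,0,-118,0],[0,0,-118,0]]]'
python3 -m creep '[[[0,0,0,0],[0,0,0,0]]]'
```

```text
t: 10.05
tool_pos: [616.8, -93.6, 241.7]
orientation: [[-0.145, 0.989, 0.004], [0.989, 0.145, 0.01], [0.009, 0.005, -1.0]]
force: [-0.8, 0.1, 0.4]
opening: 0.4
gripper_force: 0.0
t: 10.55
tool_pos: [613.7, -105.8, 121.2]
orientation: [[-0.129, 0.992, -0.003], [0.992, 0.129, 0.002], [0.002, -0.002, -1.0]]
force: [0.2, -0.4, 0.3]
opening: 0.7
gripper_force: 0.0
t: 10.75
tool_pos: [615.8, -107.3, 124.6]
orientation: [[-0.127, 0.992, 0.004], [0.992, 0.127, -0.0], [-0.001, 0.004, -1.0]]
force: [0.5, -0.8, 0.4]
opening: 0.3
gripper_force: 0.0
```

```bash
python3 -m creep '[[[-0.6,4,-2,0],[-1,8,-2,0],[-1.5,12,-2,0],[-1.8,14,-2,0],[-1.8,14,-2,0]]]'
python3 -m creep '[[[-0.1,1,0,0],[-0.3,2,0,0],[-0.4,3,0,0],[-0.5,4,0,0],[-0.5,4,0,0]]]'
python3 -m creep '[[[-0.1,1,0,0],[-0.3,2,0,0],[-0.4,3,0,0],[-0.5,4,0,0],[-0.5,4,0,0]]]'
```

```text
t: 11.25
tool_pos: [612.5, -93.0, 120.8]
orientation: [[-0.128, 0.992, 0.0], [0.992, 0.128, 0.0], [0.0, 0.0, -1.0]]
force: [0.4, 0.4, -0.6]
opening: 0.3
gripper_force: 0.0
t: 11.75
tool_pos: [612.0, -90.1, 120.6]
orientation: [[-0.127, 0.992, -0.0], [0.992, 0.127, -0.001], [-0.001, -0.0, -1.0]]
force: [0.9, -0.9, 0.4]
opening: 0.5
gripper_force: 0.3
t: 12.25
tool_pos: [611.5, -88.5, 120.6]
orientation: [[-0.125, 0.992, 0.0], [0.992, 0.125, -0.004], [-0.004, -0.0, -1.0]]
force: [1.3, -5.2, -0.2]
opening: 0.3
gripper_force: 2.9
```

```bash
python3 -m creep '[[[-0.1,1,0,0],[-0.3,2,0,0],[-0.4,3,0,0],[-0.5,4,0,0],[-0.5,4,0,0]]]'
python3 -m creep '[[[-0.1,1,0,0],[-0.3,2,0,0],[-0.3,3,0,0],[-0.3,3,0,0]]]'; python3 gap.py
```

```text
t: 12.75
tool_pos: [611.4, -88.6, 120.7]
orientation: [[-0.123, 0.992, 0.001], [0.992, 0.123, -0.009], [-0.009, 0.0, -1.0]]
force: [2.7, -9.8, -0.8]
opening: 0.6
gripper_force: 5.2
t: 13.15
tool_pos: [611.5, -88.6, 120.9]
orientation: [[-0.121, 0.993, 0.002], [0.993, 0.121, -0.013], [-0.013, 0.0, -1.0]]
force: [1.9, -13.9, -0.5]
opening: 0.5
gripper_force: 6.9
y 50 70 plate far edge x 114.5 bar edge x 108.5
y 70 95 plate far edge x 114.5 bar edge x 112.5
x -5 15 plate +y edge 103.0 bar edge y 104.0
x 70 88 plate +y edge 75.0 bar edge y 103.5
```

```bash
python3 -m creep '[[[1,-10,0,0],[2,-22,0,0],[2,-22,40,0],[2,-22,60,0],[2,-22,60,0]]]'
python3 -m creep '[[[-30,20,0,0],[-60,45,0,0],[-85,80,0,0],[-85,80,0,0],[-85,80,0,0]]]'
```

```text
t: 13.7
tool_pos: [614.9, -99.0, 184.0]
orientation: [[-0.128, 0.992, 0.007], [0.992, 0.128, 0.002], [0.001, 0.007, -1.0]]
force: [0.6, 0.5, -0.5]
opening: 0.6
gripper_force: 0.0
t: 14.2
tool_pos: [526.7, -19.2, 180.1]
orientation: [[-0.13, 0.991, -0.002], [0.991, 0.13, 0.001], [0.001, -0.001, -1.0]]
force: [0.2, -0.5, 1.0]
opening: 0.8
gripper_force: 0.0
```

```bash
python3 -m creep '[[[0,0,-30,0],[0,0,-50,0],[0,0,-60,0],[0,0,-60,0],[0,0,-60,0]]]'
python3 -m creep '[[[5,0.6,0,0],[10,1.3,0,0],[15,2,0,0],[18,2.3,0,0],[18,2.3,0,0]]]'
python3 -m creep '[[[1,0.1,0,0],[2,0.3,0,0],[3,0.4,0,0],[4,0.5,0,0],[4,0.5,0,0]]]'
python3 -m creep '[[[1,0.1,0,0],[2,0.3,0,0],[3,0.4,0,0],[4,0.5,0,0],[4,0.5,0,0]]]'
```

```text
t: 14.7
tool_pos: [528.4, -21.0, 120.8]
orientation: [[-0.126, 0.992, 0.001], [0.992, 0.126, 0.0], [0.0, 0.001, -1.0]]
force: [0.1, -0.4, -0.2]
opening: 0.5
gripper_force: 0.0
t: 15.2
tool_pos: [546.3, -18.3, 120.8]
orientation: [[-0.127, 0.992, 0.001], [0.992, 0.127, 0.0], [0.0, 0.001, -1.0]]
force: [-0.9, 0.2, 0.2]
opening: 0.4
gripper_force: 0.0
t: 15.7
tool_pos: [549.8, -17.9, 120.7]
orientation: [[-0.127, 0.992, 0.0], [0.992, 0.127, 0.0], [0.0, 0.0, -1.0]]
force: [-0.7, 0.5, -0.3]
opening: 0.1
gripper_force: 0.0
t: 16.2
tool_pos: [553.7, -17.4, 120.6]
orientation: [[-0.127, 0.992, -0.0], [0.992, 0.127, 0.0], [0.0, -0.0, -1.0]]
force: [-0.1, 0.7, -0.3]
opening: 0.1
gripper_force: 0.0
```

```bash
python3 -m creep '[[[1,0.1,0,0],[2,0.3,0,0],[3,0.4,0,0],[4,0.5,0,0],[4,0.5,0,0]]]'
python3 -m creep '[[[1,0.1,0,0],[2,0.3,0,0],[3,0.4,0,0],[4,0.5,0,0],[4,0.5,0,0]]]'
```

```text
t: 16.7
tool_pos: [553.8, -17.4, 120.6]
orientation: [[-0.127, 0.992, -0.009], [0.992, 0.127, -0.002], [-0.001, -0.009, -1.0]]
force: [-8.4, -0.1, 8.1]
opening: 0.4
gripper_force: 4.5
t: 17.2
tool_pos: [554.0, -17.4, 120.7]
orientation: [[-0.126, 0.992, -0.017], [0.992, 0.126, -0.004], [-0.001, -0.017, -1.0]]
force: [-15.7, -1.1, 15.5]
opening: 0.4
gripper_force: 8.1
```

The rack doesn't move under 14 N in y or 15 N in x, so it is seated. I'll back off and look at the lever.

```bash
python3 -m creep '[[[-10,-1.3,0,0],[-20,-2.6,0,0],[-22,-3,50,0],[-22,-3,90,0],[-60,-40,130,0]]]'
python3 -m creep '[[[-50,-30,0,0],[-80,-80,0,0],[-80,-80,0,0]]]' 40
cat > lev.py <<'E'
from fit import *
ims=[]
for n in('top','scene'):
    p=grab(n);W=cloud(p);H=hsv(p)
    m=(np.hypot(W[...,0]-673,W[...,1]+1)<35)&(W[...,2]>160)&(W[...,2]<235)&(H[...,1]>90)&((H[...,0]<20)|(H[...,0]>170)); P=W[m]
    t=P[P[:,2]>np.percentile(P[:,2],70)]; print(n,len(P),'mean',P.mean(0).round(1),'top',t.mean(0).round(1),'top xy ext',np.percentile(t[:,:2],[5,95],axis=0).round(1).tolist(),rect(t[:,:2]))
    u,v=proj(p,[674,-2,185])[0].astype(int); im=cv2.cvtColor(p['img'],cv2.COLOR_RGB2BGR)
    for k in(cv2.resize(im[v-22:v+22,u-22:u+22],(400,400),interpolation=cv2.INTER_CUBIC),): ims.append(k)
import sys; cv2.imwrite('pics/'+sys.argv[1],np.hstack(ims))
E
python3 lev.py l1.png; python3 gap.py
```

```text
t: 17.7
tool_pos: [515.1, -42.9, 243.7]
orientation: [[-0.134, 0.991, 0.009], [0.991, 0.134, 0.004], [0.003, 0.01, -1.0]]
force: [0.2, -1.0, -0.2]
opening: 0.6
gripper_force: 0.0
t: 18.0
tool_pos: [427.9, -131.8, 240.9]
orientation: [[-0.12, 0.993, -0.001], [0.993, 0.12, -0.004], [-0.003, -0.001, -1.0]]
force: [0.3, -0.1, 0.0]
opening: 19.9
gripper_force: 0.0
top 40 mean [672.4  -0.9 197.8] top [675.9  -1.9 214.7] top xy ext [[672.4, -7.9], [678.5, 4.8]] (array([675.3,  -0.8]), array([14.3,  6.6]), 87.93)
scene 60 mean [679.5  -4.1 194.9] top [680.1  -1.4 214.4] top xy ext [[676.0, -8.4], [685.3, 7.2]] (array([ 6.794e+02, -4.000e-01]), array([ 8. , 17.2]), 16.45)
y 50 70 plate far edge x 114.5 bar edge x 108.5
y 70 95 plate far edge x 115.0 bar edge x 113.0
x -5 15 plate +y edge 103.0 bar edge y 104.0
x 70 88 plate +y edge 75.0 bar edge y 103.5
```

View pics/l1.png

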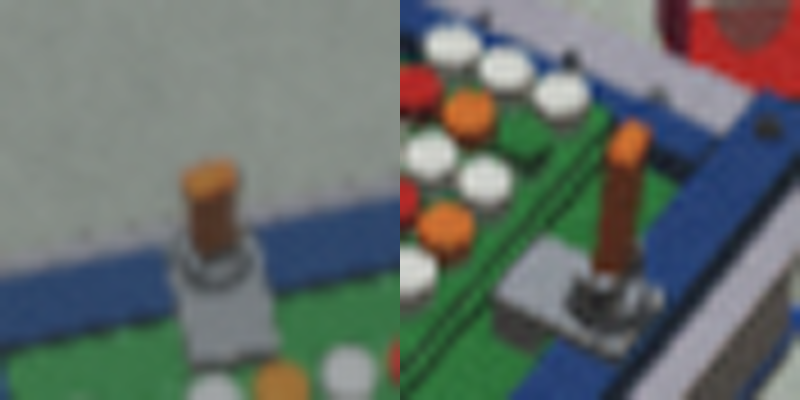

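The lever's broad end spans crop (183,190) to (238,165) in the top view, so the pin lies at about 104° world, leaning slightly toward +x. The rack flange is under the strap. I'll grip the lever across its width.

```bash
python3 -m creep '[[[20,11,5,0.14],[41,22,5,0.28],[61,33,5,0.42],[82,44,5,0.56],[102,55,5,0.7]]]' 40
python3 -m creep '[[[20,11,0,0.14],[41,22,0,0.28],[61,33,0,0.42],[82,44,0,0.56],[102,55,0,0.7]]]'
python3 -m creep '[[[20,10,0,0.14],[42,20,0,0.288],[42,20,0,0.288],[42,20,0,0.288],[42,20,0,0.288]]]'
```

```text
t: 18.65
tool_pos: [535.3, -69.0, 245.7]
orientation: [[-0.742, 0.67, 0.002], [0.67, 0.742, 0.002], [0.0, 0.003, -1.0]]
force: [0.5, 0.6, 0.9]
opening: 37.3
gripper_force: 0.0
t: 19.15
tool_pos: [636.9, -13.7, 245.5]
orientation: [[-0.999, 0.035, 0.001], [0.035, 0.999, 0.003], [-0.001, 0.003, -1.0]]
force: [-0.4, -0.2, -0.4]
opening: 36.9
gripper_force: 0.0
t: 19.65
tool_pos: [676.6, 3.3, 245.7]
orientation: [[-0.971, -0.241, -0.0], [-0.241, 0.971, -0.0], [0.0, 0.0, -1.0]]
force: [-0.1, 0.3, -0.3]
opening: 36.8
gripper_force: 0.0
```

```bash
python3 -m creep '[[[-3,-5,0,0],[-3,-5,-25,0],[-3,-5,-50,0],[-3,-5,-67,0],[-3,-5,-67,0]]]'
python3 -m creep '[[[0,0,0,0],[0,0,0,0],[0,0,0,0],[0,0,0,0],[0,0,0,0]]]' 5 20
python3 - <<'E'
from h import *
s=readout.sense();print(s['wrist_torque'],s['q'])
p=grab('scene');save(p,'g.png',(230,170,370,280),5)
E
```

```text
t: 20.15
tool_pos: [671.9, -4.2, 176.3]
orientation: [[-0.971, -0.24, -0.005], [-0.24, 0.971, -0.002], [0.006, -0.001, -1.0]]
force: [0.2, -0.1, -0.3]
opening: 37.3
gripper_force: 0.0
t: 20.65
tool_pos: [674.6, -1.0, 180.4]
orientation: [[-0.97, -0.243, 0.002], [-0.243, 0.97, 0.001], [-0.003, 0.001, -1.0]]
force: [-0.6, 0.9, 4.4]
opening: 16.8
gripper_force: 20.0
[0.34734403 0.05809027 0.13009539] [ 20.35107209  45.35527294 -43.62341369  79.0788382   31.92659117
  67.97034555  77.51474771]
```

View pics/g.png

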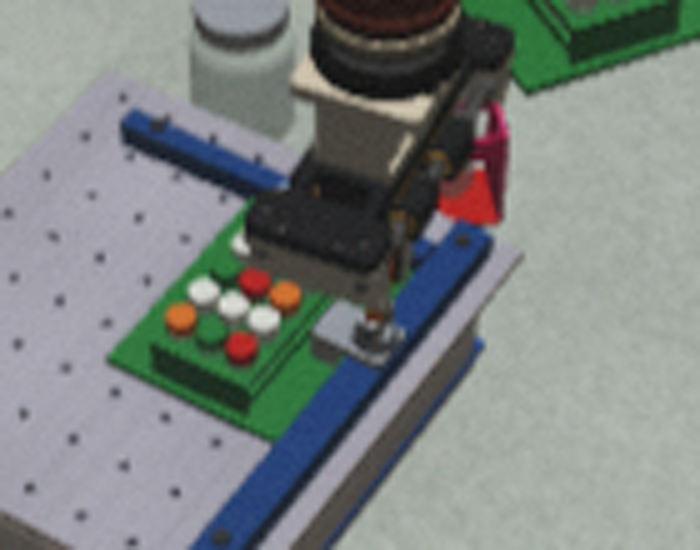

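The opening reads 16.8 mm, which matches the lever width, and the picture shows the lever between the pads at (378,295). Turning clockwise.

```bash
python3 -m creep '[[[0,0,0,0],[0,0,0,-0.08],[0,0,0,-0.16],[0,0,-0.5,-0.24],[0,0,-0.5,-0.32]]]' 5 45
python3 -m creep '[[[0,0,0,-0.1],[0,0,0,-0.2],[0,0,-0.5,-0.3],[0,0,-0.5,-0.4],[0,0,-1,-0.5]]]'
python3 - <<'E'
from h import *
s=readout.sense();print(s['wrist_torque'])
E
```

```text
t: 21.2
tool_pos: [674.7, -1.6, 180.0]
orientation: [[-0.997, 0.078, 0.002], [0.078, 0.997, 0.0], [-0.002, 0.0, -1.0]]
force: [-1.1, -0.2, 5.6]
opening: 16.5
gripper_force: 45.0
t: 21.7
tool_pos: [674.5, -2.6, 179.3]
orientation: [[-0.837, 0.548, 0.002], [0.548, 0.837, -0.001], [-0.002, -0.0, -1.0]]
force: [-2.9, -0.4, 9.2]
opening: 16.5
gripper_force: 45.0
[-0.17304413  0.48925524  0.18262521]
```

```bash
python3 -m creep '[[[0,0,-0.3,-0.1],[0,0,-0.6,-0.2],[0,0,-0.9,-0.3],[0,0,-1.2,-0.4],[0,0,-1.5,-0.5]]]'
python3 -m creep '[[[0,0,-0.3,-0.08],[0,0,-0.6,-0.16],[0,0,-0.9,-0.24],[0,0,-1,-0.32],[0,0,-1,-0.36]]]'
python3 - <<'E'
from h import *
s=readout.sense();print(s['wrist_torque'],s['q'])
E
python3 -m creep '[[[0,0,0,-0.02],[0,0,0,-0.05],[0,0,0,-0.08],[0,0,0,-0.1],[0,0,0,-0.1]]]'
python3 - <<'E'
from h import *
s=readout.sense();print(s['wrist_torque'],s['q'])
E
```

```text
t: 22.2
tool_pos: [673.9, -3.3, 178.7]
orientation: [[-0.471, 0.882, 0.001], [0.882, 0.471, -0.002], [-0.002, -0.001, -1.0]]
force: [-4.8, -1.6, 13.3]
opening: 16.4
gripper_force: 45.0
t: 22.7
tool_pos: [673.3, -3.4, 178.2]
orientation: [[-0.132, 0.991, -0.001], [0.991, 0.132, -0.003], [-0.003, -0.001, -1.0]]
force: [-7.1, -1.2, 15.7]
opening: 16.4
gripper_force: 45.0
[-0.32815439  1.50737309  0.1552643 ] [  8.47427195  40.52604634 -18.80409409  79.76472368  13.90242725
  62.01700247  -5.07849078]
t: 23.2
tool_pos: [673.2, -3.4, 178.2]
orientation: [[-0.036, 0.999, -0.001], [0.999, 0.036, -0.003], [-0.003, -0.001, -1.0]]
force: [-6.1, -1.5, 15.4]
opening: 16.3
gripper_force: 45.0
[-0.38993202  1.5283476   0.48951734] [  7.6879646   40.36007464 -17.3294247   79.80414094  12.84002704
  61.80031499  -9.77124081]
```

The wrist torque jumped to 0.49 N m, so the bolt is on its stop. I'll release, rise and look.

```bash
python3 -m creep '[[[0,0,0,0.03],[0,0,0,0.03],[0,0,0,0.03],[0,0,0,0.03]]]' 45 20
python3 -m creep '[[[0,0,20,0],[0,0,50,0],[0,0,75,0],[-40,0,75,0],[-80,0,75,0]]]'
python3 -m creep '[[[-50,-30,0,0.06],[-100,-70,0,0.06],[-120,-100,0,0.06],[-120,-100,0,0.06]]]' 0
python3 lev.py l2.png; python3 chk.py c3.png
```

```text
t: 23.6
tool_pos: [674.0, -2.6, 174.0]
orientation: [[-0.064, 0.998, -0.001], [0.998, 0.064, -0.0], [-0.0, -0.001, -1.0]]
force: [0.3, 0.3, -0.4]
opening: 40.6
gripper_force: 0.0
t: 24.1
tool_pos: [594.2, -2.1, 249.9]
orientation: [[-0.064, 0.998, 0.002], [0.998, 0.064, 0.001], [0.0, 0.002, -1.0]]
force: [-0.8, -0.0, -0.2]
opening: 41.6
gripper_force: 0.0
t: 24.5
tool_pos: [469.7, -108.1, 249.5]
orientation: [[-0.116, 0.993, -0.004], [0.993, 0.116, -0.004], [-0.004, -0.004, -1.0]]
force: [0.2, -0.3, 0.7]
opening: 14.8
gripper_force: 0.0
top 33 mean [670.3  -4.8 197.6] top [672.2  -7.5 212. ] top xy ext [[666.9, -10.2], [679.1, -4.6]] (array([673. ,  -7.6]), array([ 5.7, 12.4]), 84.55)
scene 70 mean [676.3  -6.9 193. ] top [676.5  -7.1 212.3] top xy ext [[669.8, -12.3], [682.7, -2.7]] (array([676.4,  -5.4]), array([13.5, 10.1]), 25.84)
plate (array([601.4, -10.5]), array([120.9, 147. ]), 6.84) block (array([601. , -11.6]), array([ 63.9, 139.2]), 7.14)
scene plate (array([597.3,  -9.1]), array([118.9, 154.6]), 7.54)
```

View pics/l2.png

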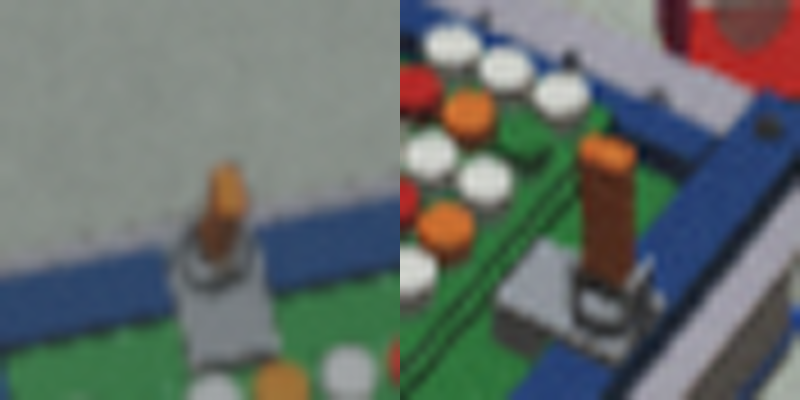

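In both views the lever's broad side now lies along shaker x, at crop (225,190). It leans only about 0.1 rad toward -y, so the bolt is snug with the lever standing. Next I'll go to its +y side with closed fingers and fold it.

```bash
python3 -m creep '[[[40,27,0,0.01],[80,54,0,0.01],[120,82,0,0.01],[160,109,0,0.01],[198,136,0,0.01]]]' 0 20
python3 -m creep '[[[0,0,0,0],[0,0,-20,0],[0,0,-40,0],[0,0,-48,0],[0,0,-48,0]]]'
python3 -m creep '[[[0,0,0,0],[0,0,0,0]]]'
```

```text
t: 25.2
tool_pos: [674.4, 38.0, 249.1]
orientation: [[-0.138, 0.99, 0.0], [0.99, 0.138, 0.002], [0.002, 0.001, -1.0]]
force: [0.6, -0.4, 0.3]
opening: 0.8
gripper_force: 0.0
t: 25.7
tool_pos: [671.2, 34.5, 200.1]
orientation: [[-0.136, 0.991, -0.003], [0.991, 0.136, 0.0], [0.001, -0.003, -1.0]]
force: [0.6, 0.1, 1.2]
opening: 0.7
gripper_force: 0.0
t: 25.9
tool_pos: [672.8, 34.1, 203.1]
orientation: [[-0.135, 0.991, 0.002], [0.991, 0.135, 0.001], [0.0, 0.003, -1.0]]
force: [0.1, 0.1, -0.1]
opening: 0.6
gripper_force: 0.0
```

```bash
python3 -m creep '[[[0,-14,-2,0],[0,-25,-4,0],[0.5,-32,-5,0],[1,-38,-6,0],[1,-38,-6,0]]]'
python3 -m creep '[[[0.4,-4,-2,0],[0.8,-8,-4,0],[1.6,-12,-6,0],[1.6,-12,-6,0],[1.6,-12,-6,0]]]'
python3 -m creep '[[[0.4,-3,-2,0],[0.8,-6,-5,0],[1.2,-10,-9,0],[1.6,-13,-13,0],[2,-15.5,-18,0]]]'
```

```text
t: 26.4
tool_pos: [673.9, -4.5, 196.6]
orientation: [[-0.134, 0.991, 0.002], [0.991, 0.134, 0.001], [0.001, 0.003, -1.0]]
force: [0.6, 3.4, 5.3]
opening: 0.4
gripper_force: 2.0
t: 26.9
tool_pos: [675.3, -16.9, 190.2]
orientation: [[-0.135, 0.991, 0.002], [0.991, 0.135, -0.001], [-0.001, 0.001, -1.0]]
force: [0.6, 1.5, 4.0]
opening: 0.7
gripper_force: 1.8
t: 27.4
tool_pos: [677.3, -32.9, 172.3]
orientation: [[-0.134, 0.991, 0.002], [0.991, 0.134, -0.002], [-0.002, 0.001, -1.0]]
force: [0.4, 0.9, 5.4]
opening: 0.5
gripper_force: 2.5
```

```bash
python3 -m creep '[[[0.2,-1,-3,0],[0.3,-2,-6,0],[0.4,-3,-9,0],[0.4,-3,-12,0],[0.4,-3,-12,0]]]'
python3 -m creep '[[[0,0,-1,0],[0,0,-2,0],[0,0,-3,0],[0,0,-4,0],[0,0,-4,0]]]'
python3 -m creep '[[[0,0,-1,0],[0,0,-2,0],[0,0,-3,0],[0,0,-4,0],[0,0,-4,0]]]'
```

```text
t: 27.9
tool_pos: [677.7, -36.9, 159.9]
orientation: [[-0.134, 0.991, 0.001], [0.991, 0.134, -0.003], [-0.003, 0.001, -1.0]]
force: [1.9, -0.8, 5.4]
opening: 0.4
gripper_force: 2.2
t: 28.4
tool_pos: [678.1, -37.1, 158.7]
orientation: [[-0.133, 0.991, 0.003], [0.991, 0.133, -0.004], [-0.004, 0.003, -1.0]]
force: [-1.6, -1.0, 12.4]
opening: 0.3
gripper_force: 6.5
t: 28.9
tool_pos: [678.9, -37.3, 157.7]
orientation: [[-0.133, 0.991, 0.006], [0.991, 0.133, -0.005], [-0.006, 0.006, -1.0]]
force: [-4.0, -3.1, 22.6]
opening: 0.4
gripper_force: 11.2
```

Hard stop: the force rose to 22 N with about 1 mm of travel per 4 mm commanded, at the height expected for a full fold. I'll retract and look.

```bash
python3 -m creep '[[[0,0,20,0],[0,0,50,0],[-10,0,80,0],[-50,-20,95,0],[-90,-50,95,0]]]'
python3 -m creep '[[[-40,-25,0,0],[-80,-50,0,0],[-110,-80,0,0],[-110,-80,0,0]]]'
cat > fin.py <<'E'
from fit import *
ims=[]
for n in('top','scene'):
    p=grab(n);W=cloud(p);H=hsv(p)
    m=(W[...,0]>640)&(W[...,0]<710)&(W[...,1]>-90)&(W[...,1]<25)&(W[...,2]>138)&(W[...,2]<235)&(H[...,1]>90)&((H[...,0]<20)|(H[...,0]>170)); P=W[m]
    print(n,len(P),'lever rect',rect(P[:,:2]),'z',np.percentile(P[:,2],[5,50,95]).round(1))
    far=P[P[:,1]<np.percentile(P[:,1],30)];nr=P[P[:,1]>np.percentile(P[:,1],70)];print('far',far.mean(0).round(1),'near',nr.mean(0).round(1))
    u,v=proj(p,[635,-20,140])[0].astype(int); im=cv2.cvtColor(p['img'],cv2.COLOR_RGB2BGR)
    ims.append(cv2.resize(im[v-50:v+50,u-60:u+60],(400,333),interpolation=cv2.INTER_CUBIC))
cv2.imwrite('pics/fin.png',np.hstack(ims))
E
python3 fin.py; python3 gap.py; python3 chk.py c4.png
```

```text
t: 29.4
tool_pos: [586.6, -83.5, 247.7]
orientation: [[-0.139, 0.99, 0.002], [0.99, 0.139, -0.0], [-0.0, 0.001, -1.0]]
force: [0.4, -0.7, 1.0]
opening: 0.6
gripper_force: 0.0
t: 29.8
tool_pos: [470.4, -171.5, 245.3]
orientation: [[-0.124, 0.992, -0.009], [0.992, 0.124, -0.004], [-0.003, -0.009, -1.0]]
force: [0.6, -0.2, 0.5]
opening: 0.7
gripper_force: 0.0
top 93 lever rect (array([675.4, -34.5]), array([14.9, 57.5]), 9.25) z [152.5 156.7 161.6]
far [677.9 -55.  157.7] near [672.9 -15.  155.5]
scene 98 lever rect (array([675.3, -33.9]), array([24.7, 59.7]), 7.89) z [153.6 157.6 161.4]
far [681.6 -54.6 158.8] near [675.1 -11.7 155.4]
y 50 70 plate far edge x 114.5 bar edge x 108.5
y 70 95 plate far edge x 115.0 bar edge x 113.0
x -5 15 plate +y edge 103.0 bar edge y 104.0
x 70 88 plate +y edge 75.0 bar edge y 103.5
plate (array([601.7, -10.4]), array([121.1, 146.9]), 6.83) block (array([601.4, -11.4]), array([ 64.8, 138.9]), 6.63)
scene plate (array([598.1, -10.2]), array([119. , 155.3]), 7.51)
```

View pics/fin.png

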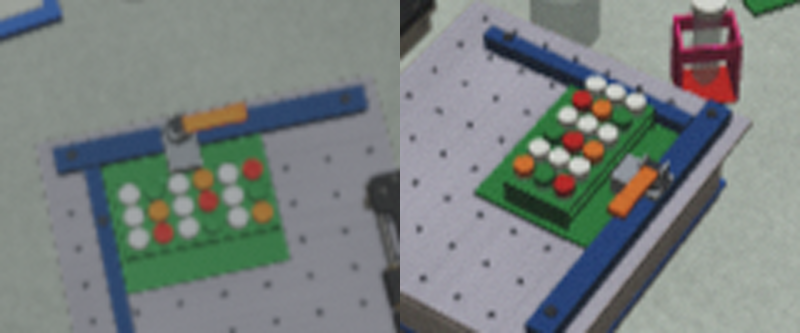

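The lever lies flat along the far bar at crop (215,117), rising about 3 mm over 41 mm, which is a fold of about 1.5 rad. Its direction matches the bar's within about a degree, and the rack is flush at (195,200). Handing in.

```bash
python3 -c "
from cell import bot; print(bot.job_done())"
```

```text
the job is handed in; nothing more can be done
None
```

I handed the job in at about 30 s: the rack is flush in the corner, the bolt is screwed in snug, and the lever is folded fully down. The forces and final pictures agree with this, but the hand-in returned no verdict.

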